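Bring the press cups and the last joint ball in the caddy

TASK

I need the press cups and the last bearing ball over here at the open drive-shaft joint in its wooden block: nest the two loose steel cups in the large one standing in the caddy, medium in large and small in medium, each right down on the floor of the next. Then pick the caddy up by its centre handle and bring it over without letting the loose ball ride over the rim of its shallow dish, leaving the other things on the bench where they lie. Finish while still holding it: caddy level and still, clear of the joint and a little above its mouth, with the ball dish close beside (or over) the mouth so that I can lift the ball straight across.

Things in the scene. Friction and masses are not known exactly. Their poses are not given: they have to be found in the camera images.
- caddy: aluminium carrying caddy, a shallow tray 110 (its x) x 244 (its y) mm, 14 mm high at its lip, floor 4 mm thick; about 0.42 kg empty. Origin: centre of its underside; z up. A handle stands over its middle; the cups' collar is at its +y end, the ball dish at its -y end. It stands on the bench, turned at most 0.35 rad about the vertical.
- caddy_handle (a point): centre of the black grip bar of the caddy's handle, 121 mm above the underside. The bar runs along the caddy's x: 92 mm long, 15 mm thick (caddy y), 22 mm high, on two thin uprights at its ends; pinch it across its thickness from above. Axes as the caddy's.
- caddy_well (a point): centre, on the caddy's floor, of the collar that holds the large cup: 70 mm from the caddy's middle along its +y, 4 mm above the underside; the collar is 11 mm high, 78 mm inside.
- caddy_dish (a point): centre of the ball lying in the middle of the shallow round dish: 76 mm from the caddy's middle along its -y, 18.5 mm above the underside. The dish is 55 mm across outside, 48 mm inside; its rim stands only 3.5 mm above its floor.
- ball_center (a point): centre of the polished steel ball, 19 mm diameter, 28 g, rolling loose in the dish.
- cup_large: large steel cup, open at the top: 72 mm outside diameter, 64 mm inside, 36 mm high, about 0.15 kg. Stands in the caddy's collar. Origin: centre of its underside; z up. All cups have 4 mm walls and 4 mm floors.
- cup_medium: medium steel cup, open at the top: 54 mm outside diameter, 46 mm inside, 54 mm high, about 0.11 kg; stands loose on the bench. Origin: centre of its underside; z up. Nested in the large cup it stands 22 mm proud of its rim.
- cup_small: small steel cup, open at the top: 36 mm outside diameter, 28 mm inside, 72 mm high, about 0.08 kg; stands loose on the bench. Origin: centre of its underside; z up. Nested in the medium cup it stands 22 mm proud of its rim; then the stack reaches 84 mm above the caddy's underside.
- joint_mouth (a point): centre of the open mouth of the drive-shaft joint, 110 mm above the bench. The joint is a dark steel bell, 86 mm across, mouth up, with five balls and one empty place inside.
- joint_block: the joint in its fixed wooden holding block, 104 x 104 mm, 46 mm high (110 mm with the joint). Origin: on the bench under the joint's axis; z up.
- tape_roll: bystander: yellow roll of tape lying flat, 90 mm across, 24 mm high. Origin: centre of its underside.
- pliers: bystander: pliers with black grips, lying, 170 mm long, 17 mm high. Origin: at the pivot, on the bench.
- port_cap: bystander: small red plastic port cap, 34 mm across, 22 mm high. Origin: centre of its underside.
- grease_tub: bystander: white tub with black lid, 80 mm across, 64 mm high. Origin: centre of its underside.
- carton: bystander: white parts carton 90 x 160 x 45 mm high. Origin: centre of its underside.
- wrench: bystander: open-ended spanner lying on the bench, 180 mm long. Origin: on the bench, under its middle.
- screwdriver: bystander: screwdriver lying on the bench, 190 mm long. Origin: on the bench, under its middle.
Mind the look-alikes: they are no part of the job. Leave any yellow look-alike of the cup_small alone.

How it is judged:
On the way, in this order (a step that is already met when the one before it is completed fails the run):
1. the cups stand nested in the caddy and are let go, the caddy still on the bench (horizontal distance between cup_medium and cup_large below 0.012 m and z of cup_medium in the frame of cup_large below 0.01 m and horizontal distance between cup_small and cup_medium below 0.012 m and z of cup_small in the frame of cup_medium below 0.01 m and distance between cup_large and caddy_well below 0.012 m and contact force between the fingers and cup_large below 0.05 N and contact force between the fingers and cup_medium below 0.05 N and contact force between the fingers and cup_small below 0.05 N and height (world z) of caddy below 0.008 m and linear speed of cup_small below 0.05 m/s), for 0.2 s.
2. the caddy is lifted clear of the bench by the gripper (height (world z) of caddy above 0.03 m and contact force between the fingers and caddy above 1 N), for 0.2 s.
At the end, for the whole second after the job is handed in: Gripper holds the caddy still, level within 0.1 rad, underside 0 to 110 mm above the joint's mouth and not touching it, dish centre within 150 mm of the mouth's axis; ball in the dish; large cup in the collar, medium in large, small in medium, each within 12 mm of centre and 6 mm of the floor (horizontal distance between cup_medium and cup_large below 0.012 m and z of cup_medium in the frame of cup_large below 0.01 m and horizontal distance between cup_small and cup_medium below 0.012 m and z of cup_small in the frame of cup_medium below 0.01 m and distance between cup_large and caddy_well below 0.012 m and distance between ball_center and caddy_dish below 0.022 m and angle between caddy's own z axis and vertical below 0.1 rad and z of caddy in the frame of joint_mouth between 0 and 0.11 m and horizontal distance between caddy_dish and joint_mouth below 0.15 m and contact force between the fingers and caddy above 1 N and contact force between caddy and joint_block below 0.05 N and linear speed of caddy below 0.03 m/s and angular speed of caddy below 0.15 rad/s); the arm keeps its last pose, push and grip.
It fails at once if the ball rides out over the rim of its dish (distance between ball_center and caddy_dish above 0.026 m).
It fails at once if a bystander is shifted by more than 20 mm (distance of any of tape_roll, pliers, port_cap, grease_tub, carton, wrench, screwdriver from where it was at the start of the episode above 0.02 m).
It also fails if it takes over 72 s, if anything falls off the work surface, if the arm or the gripper's body presses on something with over 40 N, if the wrist force passes 120 N, or if a joint passes its speed limit or range.

ROBOT

A 6-joint arm with a two-finger parallel gripper is mounted at the origin on the work surface. World frame = base frame: x ahead of the robot, y to its left, z up, the work surface at z = 0. Lengths are in m, angles in rad, forces in N, time in s.
With the tool pointing down it reaches from about 0.35 to 0.875 m from the base axis. Payload 4.2 kg.
Tool frame: the origin (TCP) lies at the very end of the fingers, on their centre line; the grasp point (between the pads) lies 19 mm behind it (manip.grip_point_offset is the distance from the TCP to the grasp point, in m); y points along the fingers, z is the direction in which the jaws open and shut, and the axes are right-handed (so a half turn about y gives the same grasp; the last joint's range is limited). The gripper opens to 85 mm and grips with 20 to 120 N. Pads are 22 mm wide; open, the fingers measure 114 mm over their backs; the gripper's body (76 mm by 85 mm) begins 54 mm behind the grasp point. The pads swing forward as they close: fully open they stand 13 mm farther back than shut.
Start: joints at [1.518, 0.385, 0.008, 0, -1.194, -0.259], TCP at [0.192, 0.595, 0.231] pointing down, gripper open.
Joint ranges: [-3.14, 3.14], [-1.21, 2.06], [-1.07, 1.41], [-3.16, 2.05], [-2.99, -0.16], [-3.1, 3.1]. Speed limits (rad/s): [2.79, 2.79, 3.14, 3.14, 3.14, 3.14].

INTERFACE

Orientations are given as [roll, pitch, yaw] about the fixed x, y, z axes, in that order (R = Rz(yaw) Ry(pitch) Rx(roll)).
In Python, from workcell import manip, imaging gives the robot as it stands. Calls block until the motion is done:
- manip.move_to(position, orientation): joint-space move of the TCP to a pose.
- manip.movel(position, velocity=0.15, attitude=None, f_stop=None): straight line of the TCP; attitude=None keeps the orientation; velocity is the mean speed in m/s. With f_stop (N) it stops when the force on the tool has changed by that much, and returns True; else False.
- manip.movej(angles): joint-space move.
- manip.release() and manip.grab(): open the fingers fully, or close them until they stop; the grip force is fixed at half the most.
- manip.wait(seconds).
- manip.inverse_kinematics(position, orientation): joint angles nearest the present ones, or None.
- imaging.get_image(name): name is "scene" or "top"; returns a dict with "img" (384x512x3 uint8, red, green, blue), "camera_matrix" (3x3 intrinsics, pixels), "dist" ([k1, k2, p1, p2, k3] as OpenCV has them; the pictures are not rectified), "R" (3x3) and "t" (3): a world point X has camera coordinates R X + t. Camera axes: x right, y down, z forward; pixel columns grow to the right and rows downward; lengths in m; the calibration is good to about 2 mm. A picture is of the moment at which its call begins. There is no depth.
A pose or a line that the arm cannot do raises manip.MotionError and nothing moves.
- manip.job_done(): hands the job in, once; it reports no verdict.
Readings, each from a call of its own:
- manip.read_time_s(): time.
- manip.read_qpos(): joint angles.
- manip.read_qd(): joint speeds.
- manip.read_joint_efforts(): joint torques, N m.
- manip.read_eef_pos(): TCP position.
- manip.read_tool_rot(): TCP orientation.
- manip.read_contact_force(): force on the tool from outside, world axes, zero at the start.
- manip.read_torque(): the same for the moment, N m.
- manip.read_gripper_width(): opening from 0.0 (shut) to 1.0 (fully open).
Only numpy, scipy, OpenCV 4.12 (cv2) and the standard library are available. Lean on these libraries where they do the work, as an engineer would, in place of code of your own. Each camera call takes 0.05 s, during which the arm holds its last target. There are 200 camera calls.

## Working session

There is one attempt and no reset: what is moved stays moved. The work goes in short steps, each a Python script; the robot and the scene stay as the last script left them, time stands still between calls to the robot, and variables do not carry over. Pictures are saved under pics/ and viewed, about 8 in all and at most 12, crops included, and the job is handed in when it is done.

```bash
mkdir -p pics; ls
python3 - <<'E'
from workcell import manip, imaging
import cv2,numpy as np
for n in("top","scene"):
    d=imaging.get_image(n); np.savez(f"{n}0.npz",**d)
    cv2.imwrite(f"pics/{n}0.png",cv2.resize(d["img"][:,:,::-1],(800,600),interpolation=cv2.INTER_CUBIC))
    print(n,d["camera_matrix"].tolist(),d["dist"],d["R"].round(3).tolist(),d["t"], -d["R"].T@d["t"])
print(manip.read_tool_rot(),manip.read_eef_pos(),manip.read_time_s(),manip.grip_point_offset)
E
```

```text
pics
top [[455.57804977707934, 0.0, 252.94181011589885], [0.0, 455.57804977707934, 187.84245996043754], [0.0, 0.0, 1.0]] [-0.03644648  0.          0.          0.          0.        ] [[0.008, -1.0, 0.011], [-0.982, -0.01, -0.188], [0.188, -0.009, -0.982]] [-0.00645878  0.60392102  1.00346751] [0.40402224 0.00929148 1.0992675 ]
scene [[357.5463490562166, 0.0, 256.0532606085618], [0.0, 357.5463490562166, 192.6307750668032], [0.0, 0.0, 1.0]] [-0.03642774  0.          0.          0.          0.        ] [[-0.702, 0.712, 0.014], [0.597, 0.598, -0.535], [-0.389, -0.367, -0.845]] [ 0.40170525 -0.29836245  1.26274267] [0.95103022 0.35578554 0.90214437]
[-1.56886214e+00  7.91624592e-05  2.82957350e+00] [0.1915625  0.59438258 0.23031487] 0.1 0.0187
```

View pics/top0.png

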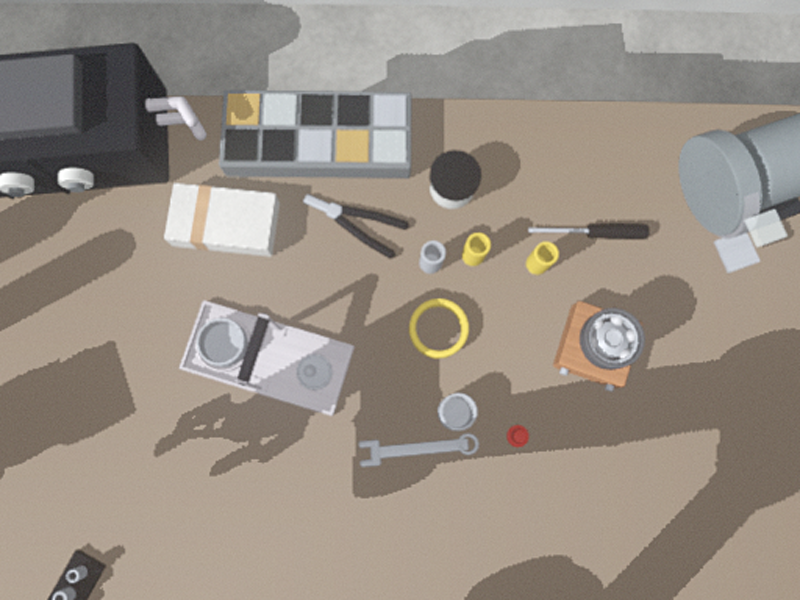

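View pics/scene0.png

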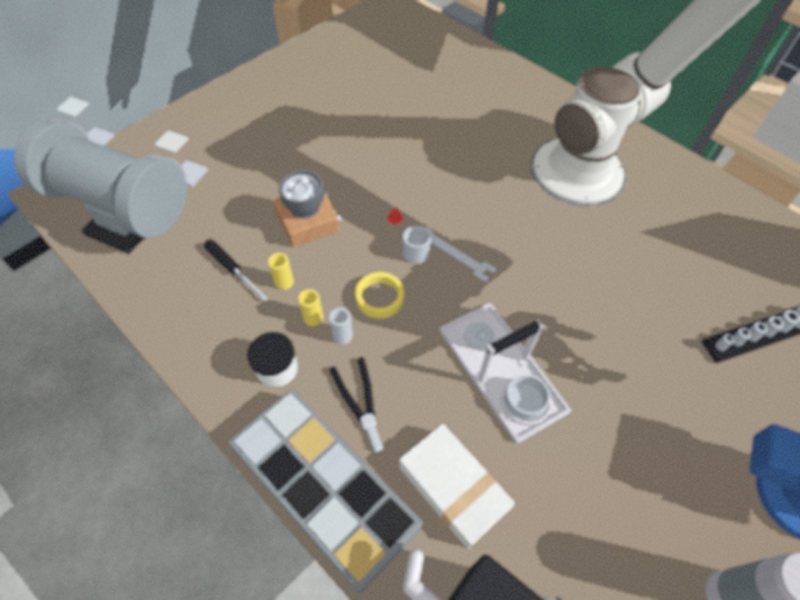

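The top view (800×600 px) shows:
- Caddy with the large cup at (221,342), handle at (254,349) and ball dish at (314,373).
- Loose medium cup at (458,411) and grey small cup at (432,257).
- Yellow look-alikes at (478,249) and (543,258).
- Joint at (612,338).

Next I'll take enlarged crops for accurate rim centres.

```bash
cat > h.py <<'E'
import numpy as np, cv2
from scipy.spatial.transform import Rotation as Ro
def ray(d,uv):
    p=cv2.undistortPoints(np.array([[uv]],float),d["camera_matrix"],d["dist"])[0,0]
    return -d["R"].T@d["t"], d["R"].T@np.array([p[0],p[1],1.])
def onz(d,uv,z):
    o,r=ray(d,uv); return o+r*(z-o[2])/r[2]
def tri(a,ua,b,ub):
    A=np.zeros((3,3));B=np.zeros(3);
    for d,u in((a,ua),(b,ub)):
        o,r=ray(d,u); r/=np.linalg.norm(r); P=np.eye(3)-np.outer(r,r); A+=P;B+=P@o
    return np.linalg.solve(A,B)
def proj(d,X):
    return cv2.projectPoints(np.array([X],float),cv2.Rodrigues(d["R"])[0],d["t"],d["camera_matrix"],d["dist"])[0][0,0]
def tiles(specs,fn,s=50,k=8,cols=2):
    T=[]
    for d,c in specs:
        x,y=int(c[0])-s//2,int(c[1])-s//2
        im=cv2.resize(d["img"][y:y+s,x:x+s,::-1],None,fx=k,fy=k,interpolation=cv2.INTER_CUBIC)
        for j in range(0,s,10):
            cv2.putText(im,str(x+j),(j*k,8),0,.3,(0,0,255)); cv2.putText(im,str(y+j),(0,j*k+8),0,.3,(0,0,255))
            cv2.line(im,(j*k,0),(j*k,s*k),(0,160,0),1);cv2.line(im,(0,j*k),(s*k,j*k),(0,160,0),1)
        T.append(im)
    cv2.imwrite(fn,np.vstack([np.hstack(T[i:i+cols]) for i in range(0,len(T),cols)]))
E
python3 - <<'E'
from h import *
t=dict(np.load("top0.npz"));s=dict(np.load("scene0.npz"))
f=.64
tiles([(t,(432*f,257*f)),(t,(458*f,411*f)),(t,(235*f,345*f)),(s,(342*f,325*f)),(s,(417*f,243*f)),(s,(520*f,380*f))],"pics/c1.png",s=44,k=6,cols=3)
for n,p,z in(("small",(432,250),.072),("med",(458,405),.054),("large",(222,338),.04),("handle",(254,349),.13),("ball",(311,371),.018),("joint",(612,338),.11),("yel",(478,243),.07),("tub",(455,172),.064),("cap",(518,436),.02),("tape",(439,328),.02)): print(n,onz(t,np.array(p)*f,z).round(3))
E
```

```text
small [ 0.668 -0.055  0.072]
med [ 0.44  -0.093  0.054]
large [0.537 0.258 0.04 ]
handle [0.511 0.192 0.13 ]
ball [0.491 0.125 0.018]
joint [ 0.533 -0.306  0.11 ]
yel [ 0.68  -0.124  0.07 ]
tub [ 0.794 -0.091  0.064]
cap [ 0.396 -0.186  0.02 ]
tape [ 0.558 -0.069  0.02 ]
```

View pics/c1.png

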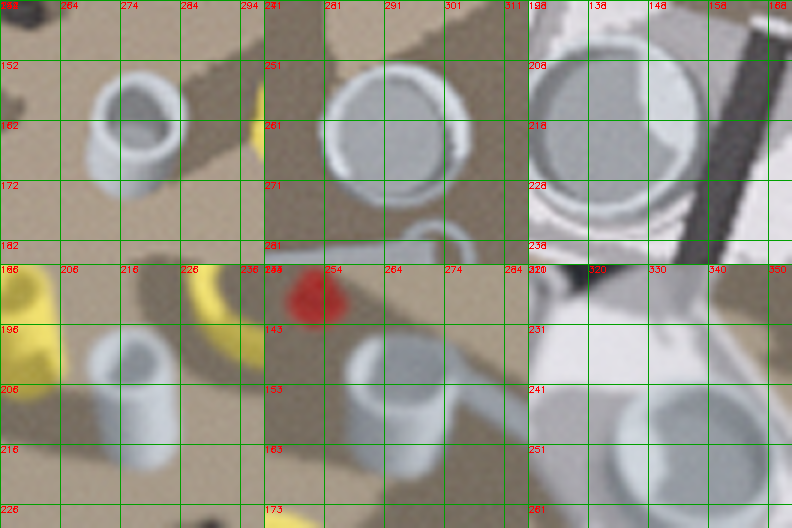

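Enlarged crops of the rims. In original image pixels:
- **Top view:** small rim centre ≈(277.1,161.5), medium ≈(292.8,263.5), large ≈(141.7,218.8) with its left edge cut off.
- **Scene view:** small ≈(217.7,201.8), medium ≈(266.8,151.5).

The crop missed part of the caddy, so I'll take a wider one.

Run:
```python
from h import *
t=dict(np.load("top0.npz"));s=dict(np.load("scene0.npz"))
print("small",tri(t,(277.1,161.5),s,(217.7,201.8)),onz(t,(277.1,161.5),.072),onz(s,(217.7,201.8),.072))
print("med",tri(t,(292.8,263.5),s,(266.8,151.5)),onz(t,(292.8,263.5),.054),onz(s,(266.8,151.5),.054))
tiles([(t,(160,225)),(s,(325,235))],"pics/c2.png",s=80,k=5,cols=2)
# handle bar: dark mask in the top view
for n,d,(x0,y0,x1,y1) in(("top",t,(140,190,185,255)),("scene",s,(300,195,355,235))):
    m=np.zeros(d["img"].shape[:2],np.uint8); m[y0:y1,x0:x1]=(d["img"][y0:y1,x0:x1].max(2)<75)*255
    cs=cv2.findContours(m,0,1)[0]; c=max(cs,key=cv2.contourArea); r=cv2.minAreaRect(c); print(n,r,cv2.boxPoints(r).tolist())
    if n=="top":
        b=[onz(d,p,.132) for p in cv2.boxPoints(r)]; print(np.round(b,4).tolist(),np.mean(b,0))
```

```text
small [ 0.66374621 -0.05624656  0.07386345] [ 0.66408228 -0.05618999  0.072     ] [ 0.66321025 -0.05736782  0.072     ]
med [ 0.43118924 -0.09341334  0.0522482 ] [ 0.43076187 -0.09267424  0.054     ] [ 0.43260147 -0.09308231  0.054     ]
top ((157.9499969482422, 239.6500244140625), (2.2135939598083496, 6.324554920196533), 18.43494987487793) [[155.89999389648438, 242.30001831054688], [157.89999389648438, 236.30001831054688], [160.0, 237.00003051757812], [158.0, 243.00003051757812]]
[[0.4703, 0.2041, 0.132], [0.483, 0.2004, 0.132], [0.4816, 0.1959, 0.132], [0.4689, 0.1996, 0.132]] [0.47594669 0.19998445 0.132     ]
scene ((330.1000061035156, 215.2000274658203), (6.708203315734863, 30.4105224609375), 63.43495178222656) [[315.0, 219.00003051757812], [342.20001220703125, 205.4000244140625], [345.20001220703125, 211.4000244140625], [318.0, 225.00003051757812]]
```

View pics/c2.png

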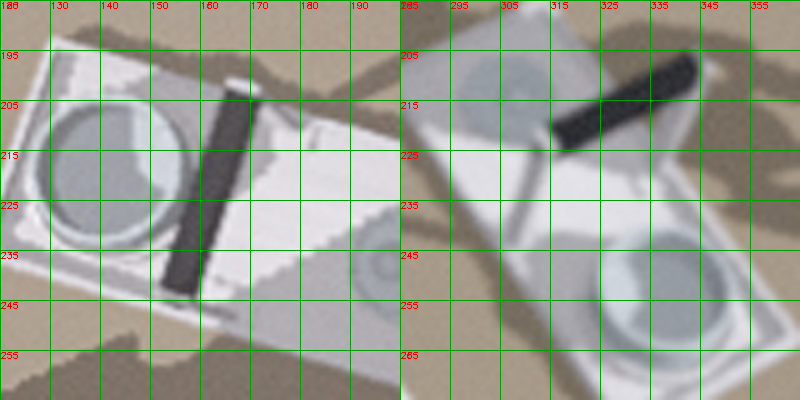

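Caddy crop, in original pixels: large rim centre is top (142.1,218.8) and scene (337.5,253.2). The handle bar centre is top (162.4,223.2) and scene (330.0,215.6). The ball is top ≈(198,238).

Run:
```python
from h import *
t=dict(np.load("top0.npz"));s=dict(np.load("scene0.npz"))
L=tri(t,(142.1,218.8),s,(337.5,253.2));H=tri(t,(162.4,223.2),s,(330,215.6))
print("large",L,onz(t,(142.1,218.8),.04),onz(s,(337.5,253.2),.04))
print("handle",H,onz(t,(162.4,223.2),.121),onz(s,(330,215.6),.121))
print("bar dirs",[np.round(onz(t,(120+a/5,185+b/5),.121),4).tolist() for a,b in((243.5,92.5),(181,290))])
d=onz(t,(142.1,218.8),.04)-onz(t,(162.4,223.2),.121);print("yaw LH",np.arctan2(-d[0],d[1]),np.hypot(*d[:2]))
from workcell import manip
for p,yaw in(([.431,-.093,.12],0),([.664,-.056,.12],np.pi/2),([.536,.258,.15],1.25),([.511,.192,.2],-.3),([.52,-.1,.26],-.3)):
  for q in(yaw,yaw+np.pi,yaw-np.pi):
    # tool y down, z(jaw) along horizontal yaw
    z=np.array([np.cos(q),np.sin(q),0]);y=np.array([0,0,-1.]);x=np.cross(y,z)
    e=Ro.from_matrix(np.c_[x,y,z]).as_euler("xyz"); r=manip.inverse_kinematics(p,e.tolist()); print(p,round(q,2),e.round(2),None if r is None else np.round(r,2))
```

```text
large [0.53218229 0.25982634 0.02963909] [0.53091916 0.25744025 0.04      ] [0.53718161 0.26092746 0.04      ]
handle [0.5114053  0.19442044 0.12397794] [0.51217213 0.194199   0.121     ] [0.50921895 0.1945524  0.121     ]
bar dirs [[0.5552, 0.1825, 0.121], [0.4696, 0.2056, 0.121]]
yaw LH -0.28818454746361716 0.06596139955725572
[0.431, -0.093, 0.12] 0 [-1.57  0.   -1.57] [ 0.16  0.2  -0.58  0.   -0.79  2.98]
[0.431, -0.093, 0.12] 3.14 [-1.57  0.    1.57] [ 0.16  0.2  -0.58  0.   -0.79 -0.16]
[0.431, -0.093, 0.12] -3.14 [-1.57  0.    1.57] [ 0.16  0.2  -0.58  0.   -0.79 -0.16]
[0.664, -0.056, 0.12] 1.57 [-1.57  0.    0.  ] [ 0.16  0.54 -0.03 -0.   -1.   -1.73]
[0.664, -0.056, 0.12] 4.71 [-1.57  0.    3.14] [ 0.16  0.54 -0.03  0.   -1.    1.41]
[0.664, -0.056, 0.12] -1.57 [-1.57  0.   -3.14] [ 0.16  0.54 -0.03  0.   -1.    1.41]
[0.536, 0.258, 0.15] 1.25 [-1.57  0.   -0.32] [ 0.72  0.4  -0.18 -0.   -0.99 -2.61]
[0.536, 0.258, 0.15] 4.39 [-1.57  0.    2.82] [ 0.72  0.4  -0.18  0.   -0.99  0.53]
[0.536, 0.258, 0.15] -1.89 [-1.57  0.    2.82] [ 0.72  0.4  -0.18  0.   -0.99  0.53]
[0.511, 0.192, 0.2] -0.3 [-1.57  0.   -1.87] [ 0.66  0.28 -0.23  0.   -1.06  2.19]
[0.511, 0.192, 0.2] 2.84 [-1.57  0.    1.27] [ 0.66  0.28 -0.23  0.   -1.06 -0.96]
[0.511, 0.192, 0.2] -3.44 [-1.57  0.    1.27] [ 0.66  0.28 -0.23  0.   -1.06 -0.96]
[0.52, -0.1, 0.26] -0.3 [-1.57  0.   -1.87] [ 0.12  0.2  -0.18  0.   -1.19  2.73]
[0.52, -0.1, 0.26] 2.84 [-1.57  0.    1.27] [ 0.12  0.2  -0.18  0.   -1.19 -0.42]
[0.52, -0.1, 0.26] -3.44 [-1.57  0.    1.27] [ 0.12  0.2  -0.18  0.   -1.19 -0.42]
```

```bash
cat >> h.py <<'E'
from workcell import manip, imaging
def att(q):
    z=np.array([np.cos(q),np.sin(q),0]);y=np.array([0,0,-1.]);x=np.cross(y,z)
    return Ro.from_matrix(np.c_[x,y,z]).as_euler("xyz").tolist()
def st(): print("t",round(manip.read_time_s(),2),"w",round(manip.read_gripper_width(),3),"p",np.round(manip.read_eef_pos(),4),"F",np.round(manip.read_contact_force(),2))
def snap(tag):
    r=[]
    for n in("top","scene"):
        d=imaging.get_image(n); np.savez(f"{n}{tag}.npz",**d); r.append(d)
    return r
E
python3 - <<'E'
from h import *
t=dict(np.load("top0.npz"));print("ball",onz(t,(198,238),.0185))
m=np.array([.4312,-.0932,0])
a=att(np.pi/2) if 0 else att(-np.pi/2)
manip.move_to((m+[0,0,.2]).tolist(),a); st()
manip.movel((m+[0,0,.024]).tolist(),.15); manip.grab(); st()
manip.movel((m+[0,0,.15]).tolist(),.15); st()
manip.move_to([.5315,.2605,.15],att(np.pi-.275)); st()
manip.wait(.3); T,S=snap(1)
tiles([(T,(150,222)),(S,(335,240))],"pics/c3.png",s=80,k=5)
E
```

```text
ball [0.48927884 0.12781773 0.0185    ]
t 2.68 w 0.998 p [ 0.4316 -0.0928  0.2001] F [-0.09  0.78 -0.08]
t 4.42 w 0.625 p [ 0.4316 -0.0932  0.0251] F [-2.19  0.51  7.35]
t 5.41 w 0.624 p [ 0.4304 -0.0932  0.1491] F [ 1.    0.7  -2.27]
t 7.48 w 0.625 p [0.5311 0.2599 0.1493] F [-0.19 -2.16 -3.57]
```

View pics/c3.png

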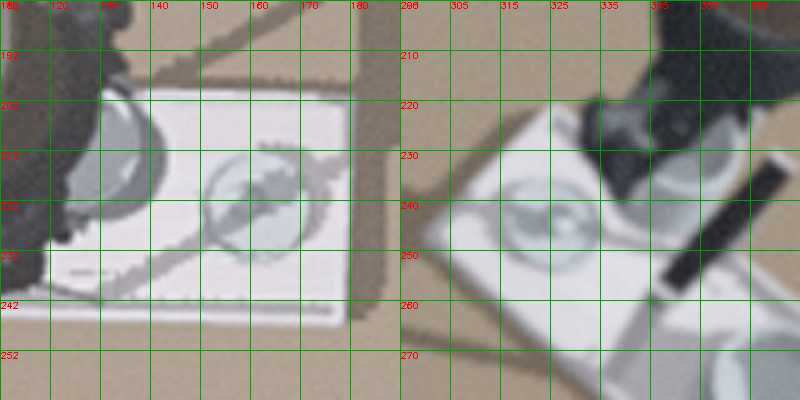

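My mistake: the held cup's bottom, at about 126 mm, swept into the 132 mm handle and pushed the caddy. The dish is now at about (161,222) in the top view, with the ball apparently still inside. I'll rise straight up, retreat and measure again.

Run:
```python
from h import *
p=np.array(manip.read_eef_pos())
manip.movel([p[0],p[1],.25],.15)
manip.move_to([.42,-.12,.27],att(np.pi-.275)); st()
T,S=snap(2)
tiles([(T,(125,215)),(S,(345,250))],"pics/c4.png",s=100,k=4)
for d,(x0,y0,x1,y1) in((T,(75,165,175,265)),(S,(320,210,395,275))):
    m=np.zeros(d["img"].shape[:2],np.uint8); m[y0:y1,x0:x1]=(d["img"][y0:y1,x0:x1].max(2)<95)*255
    for c in cv2.findContours(m,0,1)[0]:
        if cv2.contourArea(c)>60: print(cv2.minAreaRect(c))
```

```text
t 10.18 w 0.623 p [ 0.4206 -0.1195  0.2699] F [-0.37  0.38 -1.37]
((115.13040161132812, 216.25047302246094), (8.186497688293457, 41.01912307739258), 4.969740867614746)
((359.5000305175781, 244.50003051757812), (5.656853675842285, 31.11269760131836), 45.0)
```

View pics/c4.png

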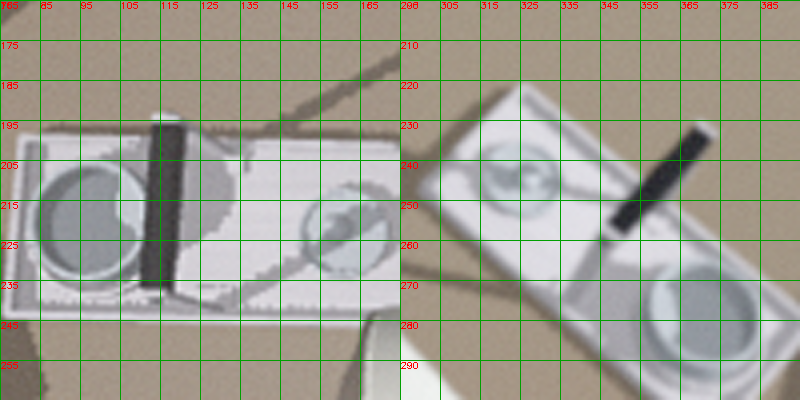

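The caddy is upright with the ball in its dish (top ≈(161.3,222.5)). The large cup is seated: rim top (97.8,219.7), scene (371,278.5). The bar centre is top (115.1,216.3) and scene (359.5,244.5).

Run:
```python
from h import *
t=dict(np.load("top2.npz"));s=dict(np.load("scene2.npz"))
print("L",tri(t,(97.8,219.7),s,(371,278.5)),onz(t,(97.8,219.7),.04),onz(s,(371,278.5),.04))
print("H",tri(t,(115.1,216.25),s,(359.5,244.5)),onz(t,(115.1,216.25),.121),onz(s,(359.5,244.5),.121))
print("D",tri(t,(161.3,222.5),s,(295+121/4,200+180/4)),onz(t,(161.3,222.5),.0115))
# lip mask: bright low-saturation region -> long edges of the caddy
h=cv2.cvtColor(t["img"],cv2.COLOR_RGB2HSV); m=((h[:,:,1]<45)&(h[:,:,2]>110)).astype(np.uint8)*255
m[:, :70]=0;m[:,200:]=0;m[:180]=0;m[255:]=0
xs=range(120,160,1)
for nm,f in(("top edge",lambda c:c.min()),("bottom edge",lambda c:c.max())):
    P=np.array([(x,f(np.nonzero(m[:,x])[0])) for x in xs if m[:,x].any()],float); k=np.polyfit(P[:,0],P[:,1],1)
    a,b=[onz(t,(x,np.polyval(k,x)),.014) for x in(110,165)]; d=a-b; print(nm,k,a,"yaw",np.arctan2(-d[0],d[1]))
a=np.deg2rad(4.97);u=np.array([-np.sin(a),np.cos(a)])*20
d=onz(t,np.array([115.1,216.25])-u,.121)-onz(t,np.array([115.1,216.25])+u,.121);print("bar yaw",np.arctan2(d[1],d[0]))
```

```text
L [0.52850155 0.36306574 0.03348683] [0.52763339 0.36113513 0.04      ] [0.5318114  0.36279862 0.04      ]
H [0.52526687 0.29462314 0.12883338] [0.52609897 0.29722378 0.121     ] [0.52114342 0.29372908 0.121     ]
D [0.52627307 0.21856904 0.00748592] [0.52593105 0.21760759 0.0115    ]
top edge [-9.38086304e-03  1.81608630e+02] [0.62660545 0.3468399  0.014     ] yaw 0.020040703524914646
bottom edge [1.96998124e-03 2.53650188e+02] [0.44992556 0.33515749 0.014     ] yaw 0.009688494252442788
bar yaw -0.02261600868268436
```

Run:
```python
from h import *
a=att(np.pi-.02)
manip.move_to([.43,.1,.25],a)
manip.movel([.5285,.3628,.22],.2); manip.movel([.5285,.3628,.077],.12); manip.wait(.2); st()
T,S=snap(3)
tiles([(T,(100,215)),(S,(371,265))],"pics/c5.png",s=66,k=6)
```

```text
t 14.26 w 0.623 p [0.5287 0.3631 0.0777] F [-0.07 -0.34 -0.69]
```

View pics/c5.png

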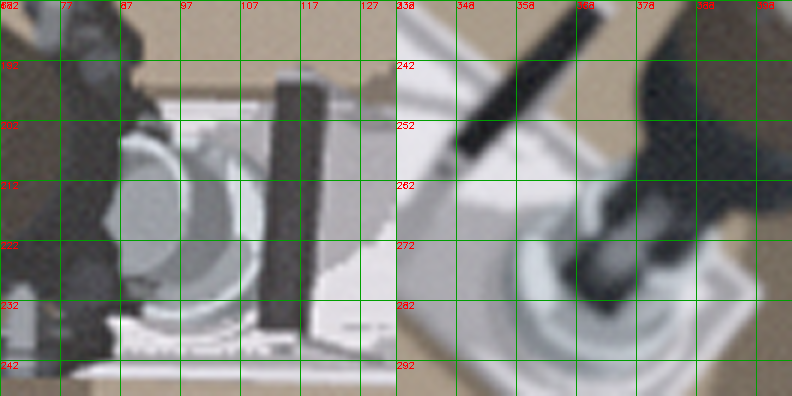

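Run:
```python
from h import *
t=dict(np.load("top3.npz"));t2=dict(np.load("top2.npz"));s2=dict(np.load("scene2.npz"));s=dict(np.load("scene3.npz"))
print("med right edge, centre row",onz(t,(98.3,217.2),.107))
print("large right edge",onz(t,(111.2,219),.04), "proj centre",proj(t,[.5285,.3628,.04]),proj(t,[.5285,.3358,.107]),proj(t,[.5285,.3628,.107]),proj(t,[.5285,.3268,.04]))
tiles([(t2,(100,218)),(s2,(371,278))],"pics/c6.png",s=40,k=10)
# predicted rim outlines for reference (projected known circle) on s3
print("scene med bottom pt",proj(s,[.5285,.3628,.053]),"large rim",proj(s,[.5285,.3628,.04]))
```

```text
med right edge, centre row [0.5253314  0.33817023 0.107     ]
large right edge [0.529638   0.32979695 0.04      ] proj centre [ 97.11794216 219.32306661] [ 99.47683391 215.77643636] [ 87.24038035 215.63598409] [112.44524783 219.49883902]
scene med bottom pt [373.27585301 275.83754711] large rim [371.76120259 277.58646961]
```

View pics/c6.png

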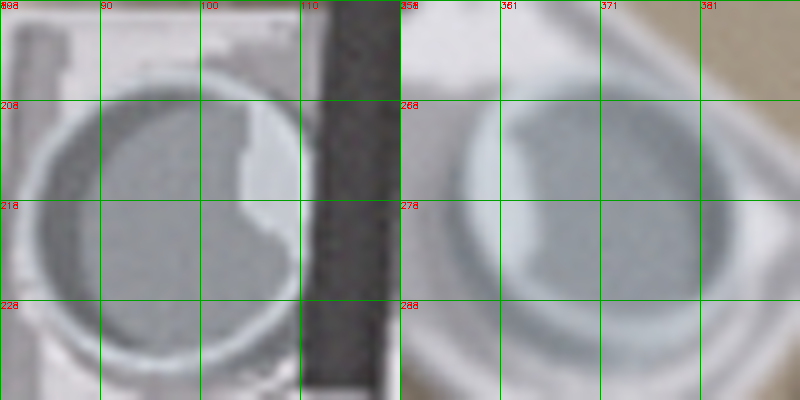

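Clean view of the large rim: top centre ≈(96.2,219.6), scene ≈(370.6,278.6). The held medium cup is within about 2 mm of it, so I'll make a small correction and insert with force monitoring.

Run:
```python
from h import *
manip.movel([.5303,.362,.077],.1)
print("stop",manip.movel([.5303,.362,.044],.05,f_stop=6)); st()
p=manip.read_eef_pos()
if p[2]<.052:
    manip.release(); manip.wait(.2); st()
    manip.movel([p[0],p[1],.2],.15); 
    manip.move_to([.5,.05,.22],att(-np.pi)); st()
    T,S=snap(4); tiles([(T,(97,217)),(S,(371,275))],"pics/c7.png",s=50,k=8)
```

```text
stop False
t 15.42 w 0.62 p [0.5305 0.3622 0.0442] F [ 0.67 -0.   -0.95]
t 16.04 w 0.997 p [0.5303 0.362  0.044 ] F [ 0.65 -0.17  0.15]
t 18.43 w 1.001 p [0.5006 0.0508 0.2199] F [-0.42 -0.03  0.43]
```

View pics/c7.png

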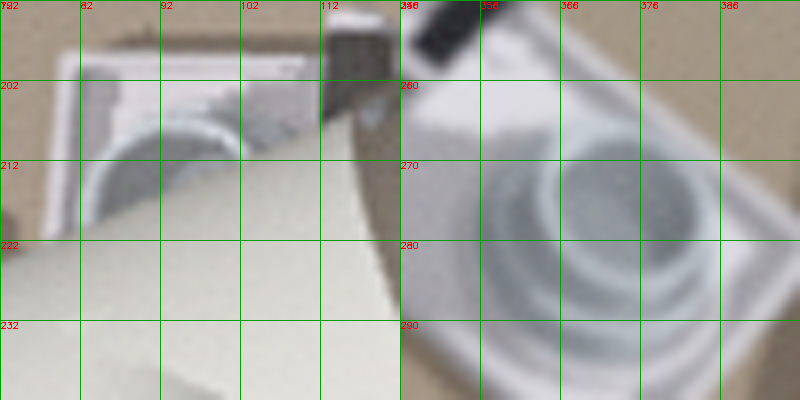

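The medium cup sits inside the large one (scene rim centre ≈(373.8,275.3)), leaving only its rim proud. Now the small cup.

Run:
```python
from h import *
s=dict(np.load("scene4.npz"));print("med by scene",onz(s,(373.8,275.3),.062),"proj nominal",proj(s,[.5303,.363,.062]))
m=[.664,-.0565]
manip.move_to(m+[.2],att(-np.pi)); manip.movel(m+[.042],.15); manip.grab(); st()
manip.movel(m+[.25],.2); a=att(np.pi-.02)
manip.move_to([.45,.1,.26],a); manip.movel([.5303,.363,.25],.2); manip.movel([.5303,.363,.125],.12); manip.wait(.2); st()
T,S=snap(5); tiles([(T,(92,215)),(S,(375,262))],"pics/c8.png",s=50,k=8)
```

```text
med by scene [0.53093192 0.36286175 0.062     ] proj nominal [373.9939959  275.16073981]
t 21.07 w 0.389 p [ 0.6643 -0.0565  0.0425] F [-0.66  0.12  3.14]
t 26.21 w 0.39 p [0.5306 0.3632 0.1258] F [-0.24 -1.3  -0.13]
```

View pics/c8.png

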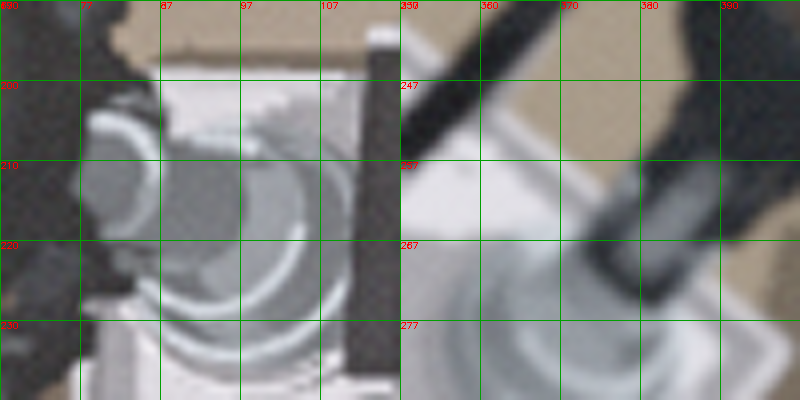

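Run:
```python
from h import *
t=dict(np.load("top5.npz"))
print("small edge",onz(t,(87.2,211.4),.1555)+[0,.018,0]," medium",onz(t,(104.9,217.5),.062)+[0,.027,0])
```

```text
small edge [0.53132255 0.36427913 0.1555    ]  medium [0.53031578 0.36485123 0.062     ]
```

The small cup lines up with the medium one to about 1 mm, so I'm inserting it.

Run:
```python
from h import *
print("stop",manip.movel([.5303,.3632,.065],.06,f_stop=6)); st()
p=manip.read_eef_pos()
if p[2]<.075:
    manip.release(); manip.wait(.2); st()
    manip.movel([p[0],p[1],.22],.15)
    manip.move_to([.42,-.12,.27],att(np.pi/2-.02)); st()
    T,S=snap(6); tiles([(T,(115,217)),(S,(358,258))],"pics/c9.png",s=66,k=6)
```

```text
stop False
t 27.46 w 0.392 p [0.5306 0.3635 0.0655] F [ 0.31  0.24 -0.33]
t 28.22 w 1.002 p [0.5303 0.3632 0.0649] F [ 0.16  0.24 -0.77]
t 31.21 w 1.001 p [ 0.4206 -0.1195  0.2699] F [0.58 0.22 0.25]
```

View pics/c9.png

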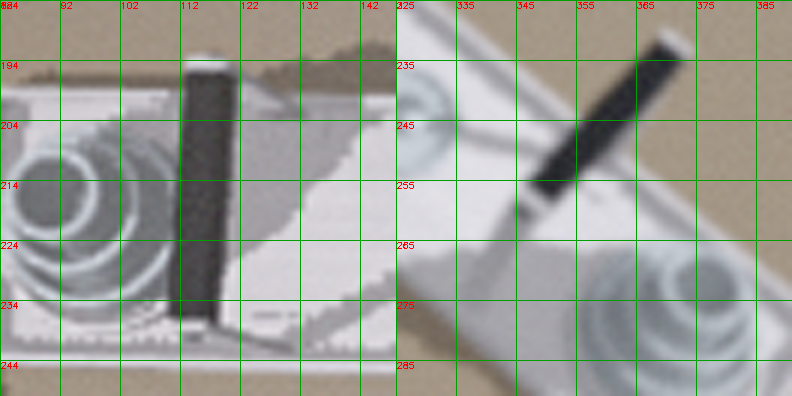

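All three cups are nested concentrically, and the handle bar is unmoved at top (115.4,216.1). I'll check the stack height, then grasp the handle and lift gently.

Run:
```python
from h import *
t=dict(np.load("top6.npz"));s=dict(np.load("scene6.npz"))
print("small rim",tri(t,(90.25,215.6),s,(376.2,272.1)))
a=att(np.pi/2-.02)
print(np.round(manip.inverse_kinematics([.53,-.131,.262],a),2))
manip.move_to([.5275,.15,.27],a); manip.movel([.5275,.2945,.22],.15); manip.movel([.5275,.2945,.102],.12); st()
manip.grab(); manip.wait(.3); st()
manip.movel([.5275,.2945,.112],.02); st()
manip.movel([.5275,.2945,.17],.05); manip.wait(.3); st(); print(manip.read_torque())
T,S=snap(7); tiles([(T,(125,212)),(S,(350,235))],"pics/c10.png",s=100,k=4)
```

```text
small rim [0.5316588  0.36287575 0.08572685]
[ 0.05  0.23 -0.14 -0.   -1.2  -1.65]
t 34.73 w 1.001 p [0.528  0.2949 0.1029] F [ 0.57 -0.32  0.33]
t 35.67 w 0.162 p [0.5275 0.2945 0.1023] F [-1.73 -0.02  3.54]
t 36.32 w 0.165 p [0.5273 0.2943 0.1116] F [-0.5  -0.04 -7.53]
t 37.92 w 0.164 p [0.5274 0.2944 0.1698] F [-0.47  0.25 -7.17]
[-0.18926663  0.00340311 -0.01232109]
```

View pics/c10.png

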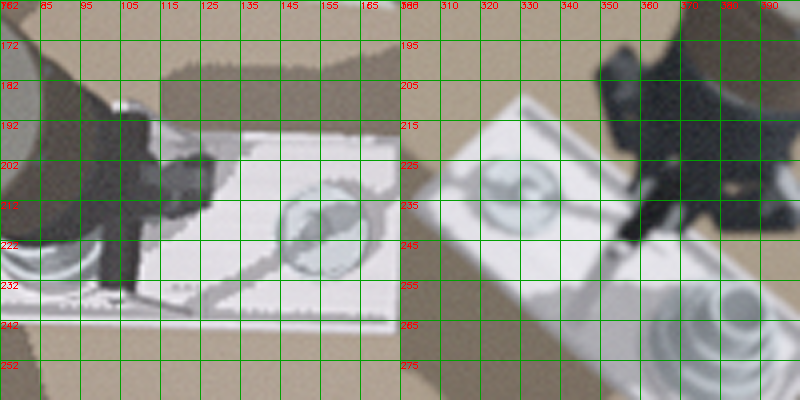

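The caddy is lifted: force −7.2 N matches its weight, the dish is at top (155.9,219.4) and scene (330.1,232.6), and the cups are still nested. Quick levelness check, then carry.

Run:
```python
from h import *
t=dict(np.load("top7.npz"));s=dict(np.load("scene7.npz"))
print("dish",tri(t,(155.9,219.4),s,(330.1,232.6)),"expect z",.068+.0115); print("small rim exp",proj(s,[.5305,.3635,.152]),"seen 385.1 258.9")
x=.5275
manip.movel([x,.2945,.262],.06); manip.wait(.2)
manip.movel([x,.08,.262],.07); manip.movel([.53,-.131,.262],.07); manip.wait(.8); st(); print(manip.read_torque())
T,S=snap(8)
im=[cv2.resize(d["img"][:,:,::-1],(400,300),interpolation=cv2.INTER_AREA) for d in(T,S)]
c=[cv2.resize(T["img"][145:295,260:460,::-1],(400,300),interpolation=cv2.INTER_CUBIC),cv2.resize(S["img"][70:220,150:350,::-1],(400,300),interpolation=cv2.INTER_CUBIC)]
cv2.imwrite("pics/c11.png",np.vstack([np.hstack(im),np.hstack(c)]))
```

```text
dish [0.52503213 0.2170195  0.0801787 ] expect z 0.0795
small rim exp [385.92701348 261.73742671] seen 385.1 258.9
t 47.09 w 0.164 p [ 0.53  -0.131  0.262] F [ 0.52  0.69 -7.56]
[-0.22360627  0.06191506  0.01437828]
```

The picture limit is reached, so the last check is numeric: the joint position from the scene view, the predicted dish location, and whether the caddy edge and dish appear where expected.

Run:
```python
from h import *
s0=dict(np.load("scene0.npz"));t0=dict(np.load("top0.npz"));T=dict(np.load("top8.npz"))
J=tri(t0,np.array((612,338))*.64,s0,np.array((302,188))*.64); print("joint",J)
p=np.array(manip.read_eef_pos()); D=p+[-.0015,-.076,-.102+.0115]; print("dish",D,"dist",np.hypot(*(D-J)[:2]))
g=cv2.cvtColor(T["img"],cv2.COLOR_RGB2GRAY); u=proj(T,D); print("dish px",u)
x,y=u.round().astype(int); print(g[y-14:y+15:2,x-14:x+15:2])
h=cv2.cvtColor(T["img"],cv2.COLOR_RGB2HSV)[y]; print("row sat",h[x:x+40:2,1],"predicted caddy end col",proj(T,p+[0,-.122,-.088]))
print(np.abs(manip.read_qd()).max())
```

```text
joint [ 0.53382993 -0.3076001   0.10384164]
dish [ 0.52852329 -0.20698087  0.17150411] dist 0.10075906580758792
dish px [353.3840285  214.41655005]
[[193 195 193 193 194 194 191 191 189 188 186 186 183 177 178]
 [190 188 187 184 187 185 182 186 185 185 183 181 179 177 172]
 [165 166 162 179 173 178 178 186 183 183 181 176 172 169 165]
 [ 91 101 123 155 160 190 186 184 182 179 176 170 168 165 160]
 [ 87  87  91 101 108 125 148 175 181 178 170 168 154 137 122]
 [ 89  82  89  97  91  90  91  92 102  97 102 103 107 101 139]
 [ 84  85  84  83  83  81  83  81  84 100 118 132 184 173 151]
 [ 81  79  79  82  84  82 101 133 145 135 148 180 196 187 155]
 [ 71  74  69  83 131 128 135 138 136 173 193 191 192 191 147]
 [167 174 143 148 148 146 131 156 184 192 191 192 190 177 153]
 [177 149 145 146 146 152 183 193 189 187 187 190 179 161 192]
 [159 139 141 135 182 189 190 189 190 189 190 185 183 189 205]
 [159 163 178 191 163 181 190 191 190 189 172 183 165 208 204]
 [187 203 204 194 193 166 147 172 158 168 185 198 205 205 204]
 [206 205 205 206 198 194 183 181 188 202 203 202 202 204 202]]
row sat [17 17  9 17 14 15 16  6  9  9  9  6 17 14 17 17 14 16 10 14] predicted caddy end col [375.85366608 213.73029659]
0.0016744207732260425
```

Run:
```python
from h import *
st(); manip.job_done(); print("done")
```

```text
t 47.19 w 0.168 p [ 0.53  -0.131  0.262] F [ 0.11 -0.09 -7.73]
the job is handed in; nothing more can be done
done
```

I nested the medium and small cups in the large one, lifted the caddy by its handle and carried it to the joint. I handed the job in at 47 s with the gripper still holding it.

**Final position:** the caddy is still. By the arm's readings its underside is about 50 mm above the joint's mouth. The dish centre is about 100 mm beside the mouth's axis, and the caddy's end is about 10 mm clear of the joint.

**Last checks**
- **Nesting:** before the lift, the small cup's rim measured 86 mm above the bench (84 mm expected when fully seated), and the cups looked concentric.
- **Hold:** the load on the gripper stayed steady at about 7.5 N, which matches the loaded caddy, and the grip did not slip.
- **Level:** just after the lift, the dish height matched a level caddy to 1 mm. The small cup's rim appeared about 3 px higher than predicted, which I took as measurement error. I did not check the level again after carrying.

**What went wrong or stayed unchecked**
- **Caddy bumped:** on the first approach the held medium cup hit the handle and pushed the caddy about 0.1 m along the bench. The ball stayed in its dish. I measured everything again and continued from there.
- **Ball after carrying:** I had used up the 12 pictures, so I did not see the ball in its dish at the end. I moved slowly (0.06–0.07 m/s). The pixel values at the dish were consistent with its expected place but don't prove where the ball is.
- **Bystanders:** I planned the paths to clear them, but did not check at the end that none had shifted.

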